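# Seat the dial-lamp plate on its locating pins

### The arm

A 6-joint arm with a two-finger parallel gripper is mounted at the origin on the work surface. World frame = base frame: x ahead of the robot, y to its left, z up, the work surface at z = 0. Lengths are in m, angles in degrees, forces in N, time in s.
With the tool pointing down it reaches from about 0.275 to 0.825 m from the base axis. Payload 5.2 kg.
Tool frame: the origin (TCP) lies at the very end of the fingers, on their centre line; the grasp point (between the pads) lies 19 mm behind it; z points along the fingers, y is the direction in which the jaws open and shut (so a half turn about z gives the same grasp; the last joint's range is limited). The gripper opens to 93 mm and grips with 3 to 60 N. Pads are 15 mm wide; open, the fingers measure 128 mm over their backs; the gripper's body (75 mm by 188 mm) begins 65 mm behind the grasp point.
Start: joints at [-84.328, 14.817, 87.949, -0, 77.235, -11.62], TCP at [0.164, -0.525, 0.219] pointing down, gripper open.
Joint ranges: [-179.93, 179.93], [-52.35, 119.4], [10.71, 147.94], [-69.91, 249.91], [12.55, 155.21], [-178.61, 178.61]. Speed limits (degrees/s): [147.25, 147.25, 180, 180, 180, 180].

### API

Orientations are given as a 3x3 rotation matrix whose columns are the frame's x, y, z axes.
In Python, from station import get_state, capture, close_job gives the robot as it stands.
- The arm moves only by the shell command python3 -m creep 'ROWS' [FORCE]. ROWS is JSON, a list of rows, each a list of 7 numbers: the closure in counts, from 0 (fully open) to 255 (shut), then the shift along the world's x, y, z in cm, then the turn, a rotation vector about the world's x, y, z in rad. A call has 1 to 8 rows; each row is the pose to reach, as a shift and turn from the pose commanded when the call began; what a row does not reach only later rows make up. A row lasts 1/12 s, in which the tool goes at most 41.7 mm and 7.16 degrees, less where a joint would pass 70% of its speed; a pose out of reach is approached as far as the arm can. A call with a gripper value outside its range is refused whole. The fingers move at their own pace and stop on an object; FORCE is the grip in N (left out, the last holds). Time passes only in rows, so rows that repeat a pose let the fingers close. It gives the time, the measured TCP pose, the force and the opening at its end, in the units of the state.
- get_state(): the state, without advancing time (a new reading comes with each control period).
- capture(name): name is "scene" or "top" or "wrist"; returns a dict with "color" (480x640x3 uint8, red, green, blue), "depth" (480x640 float32, m along the optical axis (not along the pixel's ray), 0 where there is no reading), "K" (3x3 intrinsics, pixels), "R" (3x3) and "t" (3): a world point X has camera coordinates R X + t. Camera axes: x right, y down, z forward; pixel columns grow to the right and rows downward; lengths in m; the calibration is good to about 2 mm. A picture is of the moment at which its call begins.
- close_job(): hands the job in, once; it reports no verdict.
The state is a dict: "clock": time; "joint_positions": joint angles; "dq": joint speeds; "joint_efforts": joint torques, N m; "tcp_pos": TCP position; "ee_rot": TCP orientation; "contact_force": force on the tool from outside, world axes, zero at the start; "wrist_torque": the same for the moment, N m; "finger_gap": opening from 0.0 (shut) to 1.0 (fully open).
Only numpy, scipy, OpenCV 4.12 (cv2) and the standard library are available. Lean on these libraries where they do the work, as an engineer would, in place of code of your own. Each camera call takes 0.05 s, during which the arm holds its last target.

### The job

The brass plate with the lamp socket is lying askew on top of the chassis's two locating pins. Nudge the plate back against the dial flange and along it until its two holes drop over the pins and it lies flat on the deck. Only push the plate itself: do not lift it, keep off the lamp socket, leave the other things alone, and finish with the fingers clear.

Things in the scene. Friction and masses are not known exactly. Their poses are not given: they have to be found in the camera images.
- chassis: radio chassis fixed on the cart: grey steel box 200 (x) x 340 (y) x 55 mm high with a flat deck on top; origin under its centre, x pointing to the far, dial side (away from the robot), y to the left. On the deck stand the two locating pins, the dial flange and, away from the plate, a few radio parts. Nothing of it moves
- deck (a point): centre of the chassis's deck, 55 mm above the cart. Offsets from here along the chassis axes: near right corner (x < -5, y < -20 mm) a transformer 58 mm tall and two cans 42 mm; tuning condenser, 38 mm tall, at x < -56, y 3 to 82 mm; two flat valve holders, 5 mm tall, at the right end, y < -126 mm. The rest of the deck is free but for the bulb and the knob
- flange (a point): dial flange: upright strip along the deck's far edge, 18 mm above the deck and 240 mm long (along y); this point is the middle of the upper edge of its inner face, the face the plate's far edge rests against (x = 97 mm, y = 20 mm of the chassis frame)
- seat (a point): where the plate's origin belongs: centre, at deck level, of the bright bare rectangle 80 x 140 mm on the grey deck (x = 56.5, y = 10 mm of the chassis frame); plate and rectangle coincide when it is home, its far edge 0.5 mm from the flange, the holes centred on the pins (1.5 mm play all round)
- pin_left (a point): centre of the top of the left locating pin, 8 mm across, standing 9 mm above the deck, its upper half tapered to a 3.6 mm tip, fixed to the chassis at x = 76.5, y = 45 mm of its frame
- pin_right (a point): the same for the right pin, at x = 76.5, y = -25 mm of the chassis frame
- lamp_plate: loose brass plate 80 (x) x 140 (y) x 4 mm, 0.33 to 0.53 kg, the lamp socket at its middle; origin at the centre of its underside, axes as the chassis's when home. It starts with its far part on top of the pins and its near edge on the deck, sloping up about 8 degrees, 12 to 24 mm too far left (+y of the chassis), 2 to 11 mm short of the flange, up to 4 degrees askew
- near_edge (a point): middle of the outer face of the plate's near (-x) edge, 7 mm above its underside. The near edge and both ends are turned up to 14 mm above the underside, 3 mm thick, and can be pushed on from outside. With its far edge pushed square against the flange the plate is in line with the pins, and only a slide to the right is left
- left_end (a point): middle of the outer face of the plate's left (+y) end, 7 mm above its underside. The plate slides with 1 to 4 N; when the holes come over the pins its raised far part drops on the deck and the pins stop it, so that a push then meets firm resistance
- hole_left (a point): centre of the left hole at the plate's underside, 11 mm across, at x = 20, y = 35 mm of the plate frame; it belongs on the left pin
- hole_right (a point): the same for the right hole, at x = 20, y = -35 mm of the plate frame; it belongs on the right pin
- lamp_socket: upright bayonet lamp socket riveted on the middle of the plate, 26 mm across, its rim 37 mm above the plate's underside, with a 32 mm washer at its foot and two small solder tags; origin as the plate's. Not to be touched
- dial_bulb: small frosted dial bulb standing on its 15 mm brass cap on the chassis deck near its near left corner, 39 mm tall; origin under its centre. Leave it alone
- cabinet_knob: turned wooden knob, 38 mm across, 23 mm tall, standing on the chassis deck at its near left corner; origin under its centre. Leave it alone
- rectifier_valve: amber glass valve with a black base standing on the cart to the left, 45 mm across, 106 mm tall; origin under its centre. Leave it alone
- test_prod: test prod with black ribbed 105 mm grip and chromed tip lying on the cart to the right, 22 mm thick; origin under it near the guard. Leave it alone
- screwdriver: wooden-handled screwdriver, 190 mm, lying on the cart to the left. Leave it alone
- screw_dish: round aluminium dish with screws, 72 mm across, 18 mm tall, on the cart to the right; origin under its centre. Leave it alone
- wire_reel: wooden reel of copper wire standing on the cart to the right, 54 mm across, 36 mm tall; origin under its centre. Leave it alone
Mind the look-alikes: they are no part of the job. What is shaped like the lamp_plate but turquoise is not meant.

How it is judged (in metres and radians):
At the end, for the whole second after the job is handed in: Each hole is centred within 3 mm on its own pin, the plate's underside at both holes is within 1.5 mm of the deck, the plate is level within 0.03 rad and at rest (horizontal distance between hole_left and pin_left below 0.003 m and z of each of hole_left, hole_right in the frame of chassis below 0.0565 m and horizontal distance between hole_right and pin_right below 0.003 m and angle between lamp_plate's own z axis and vertical below 0.03 rad and linear speed of lamp_plate below 0.01 m/s); the robot touches nothing.
It fails at once if the plate is lifted or tipped up: its middle more than 18 mm above the deck, or tilted more than 0.35 rad (z of lamp_plate in the frame of chassis above 0.073 m or angle between lamp_plate's own z axis and vertical above 0.35 rad).
It fails at once if the robot touches the lamp socket (contact force between any of the fingers, the arm and lamp_socket above 0.3 N).
It fails at once if another thing is moved by more than 15 mm (distance of any of dial_bulb, cabinet_knob, rectifier_valve, test_prod, screwdriver, screw_dish, wire_reel from where it was at the start of the episode above 0.015 m).
It also fails if it takes over 48 s, if anything falls off the work surface, if the arm or the gripper's body presses on something with over 40 N, if the wrist force passes 120 N, or if a joint passes its speed limit or range.

## Working session

There is one attempt and no reset: what is moved stays moved. The work goes in short steps, Python scripts to look and compute and a shell command to move; the robot and the scene stay as the last step left them, time stands still between calls to the robot, and variables do not carry over. Pictures are saved under pics/ and viewed, and the job is handed in when it is done.

```bash
mkdir -p pics; ls
python3 - <<'E'
from station import get_state, capture
import cv2, numpy as np
print(get_state())
for n in ["scene","top","wrist"]:
    c=capture(n); cv2.imwrite(f"pics/{n}0.png",c["color"][:,:,::-1]); np.savez(f"{n}0.npz",**c)
    print(n,c["K"].tolist(),np.round(c["R"],4).tolist(),c["t"], -c["R"].T@c["t"])
E
```

```text
pics
{'clock': 0.0, 'joint_positions': array([-8.43280651e+01,  1.48578907e+01,  8.80100293e+01,  1.95347355e-04,
        7.72360646e+01, -1.16203817e+01]), 'dq': array([ 3.46983674e-02, -7.88117492e-05, -3.77195633e-02, -2.09661248e-02,
        8.49352984e-02,  1.29893450e-02]), 'joint_efforts': array([-6.50888614e-04, -4.37313759e+01, -2.83999050e+01,  7.18936441e-02,
        4.12771152e-02, -1.58862167e-04]), 'tcp_pos': array([ 0.16344671, -0.52457801,  0.21783793]), 'ee_rot': array([[ 9.54800926e-01,  2.97245959e-01, -1.76059162e-04],
       [ 2.97245782e-01, -9.54799289e-01,  1.80631575e-03],
       [ 3.68818893e-04, -1.77700479e-03, -9.99998353e-01]]), 'contact_force': array([-0.6107184 ,  0.05556392, -0.27056059]), 'wrist_torque': array([-0.01443767, -0.01152663, -0.05704113]), 'finger_gap': 1.0001169623306567}
scene [[497.09386767720736, 0.0, 319.8294119852558], [0.0, 497.09386767720736, 233.0840938696337], [0.0, 0.0, 1.0]] [[0.4869, 0.8734, 0.0081], [0.6326, -0.3463, -0.6927], [-0.6023, 0.3424, -0.7211]] [-0.23002823 -0.22837827  1.73660255] [ 1.30235894 -0.47283218  1.09596942]
top [[473.7299317055104, 0.0, 319.2316187809145], [0.0, 473.7299317055104, 234.87823800978927], [0.0, 0.0, 1.0]] [[0.0229, -0.9997, 0.0018], [-0.9984, -0.023, -0.0511], [0.0511, -0.0006, -0.9987]] [-0.01079031  0.44332341  1.08440072] [3.87432539e-01 2.86733762e-05 1.10565502e+00]
wrist [[389.1719220325432, 0.0, 318.54512292247773], [0.0, 389.1719220325432, 239.72828512049145], [0.0, 0.0, 1.0]] [[0.2974, -0.9547, -0.0011], [-0.926, -0.2888, 0.243], [-0.2323, -0.0713, -0.97]] [-0.54954124 -0.02821905  0.38850308] [ 0.22757075 -0.50512897  0.38312244]
```

View pics/scene0.png

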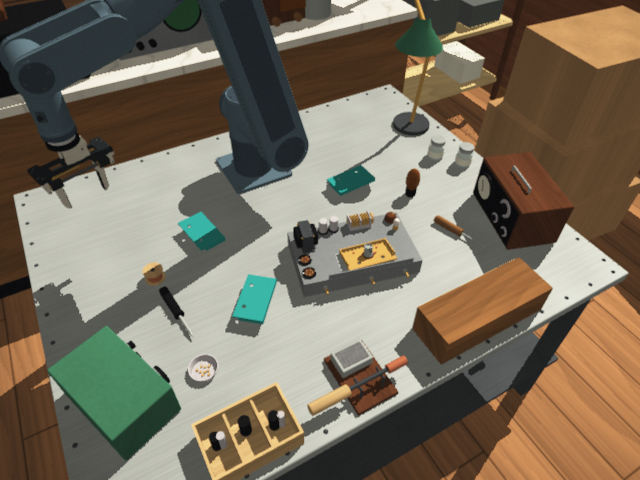

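View pics/top0.png

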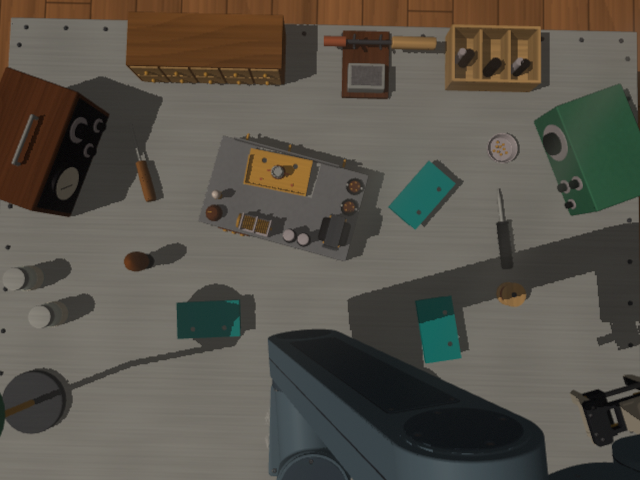

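The scene view shows the chassis around (355,250) with the yellow brass plate at (368,252). In the top view the chassis is around (285,197), with the plate at (279,172) and the far/dial side at the top. I'll zoom in.

Run:
```python
import cv2, numpy as np
t=cv2.imread("pics/top0.png")[125:270,190:390]
cv2.imwrite("pics/topz0.png",cv2.resize(t,None,fx=4,fy=4,interpolation=cv2.INTER_CUBIC))
t=cv2.imread("pics/scene0.png")[200:310,275:435]
cv2.imwrite("pics/scenez0.png",cv2.resize(t,None,fx=5,fy=5,interpolation=cv2.INTER_CUBIC))
```

```text
(no output)
```

View pics/topz0.png

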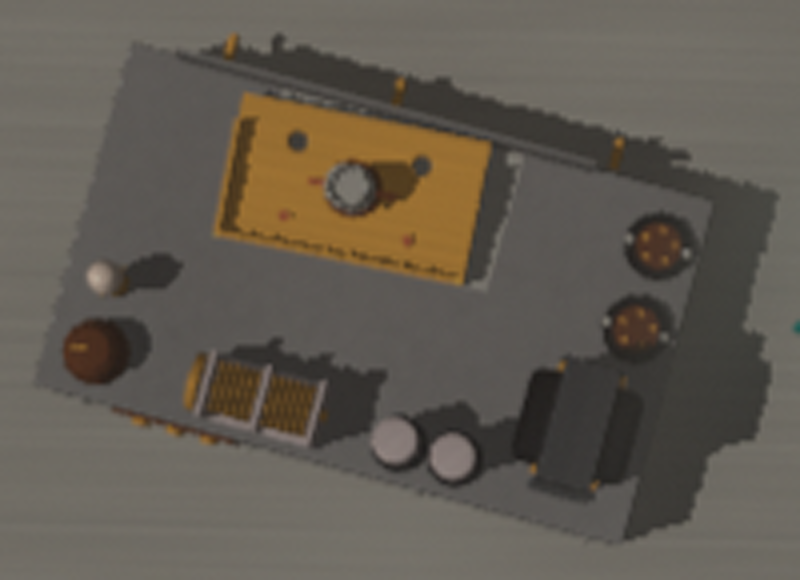

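View pics/scenez0.png

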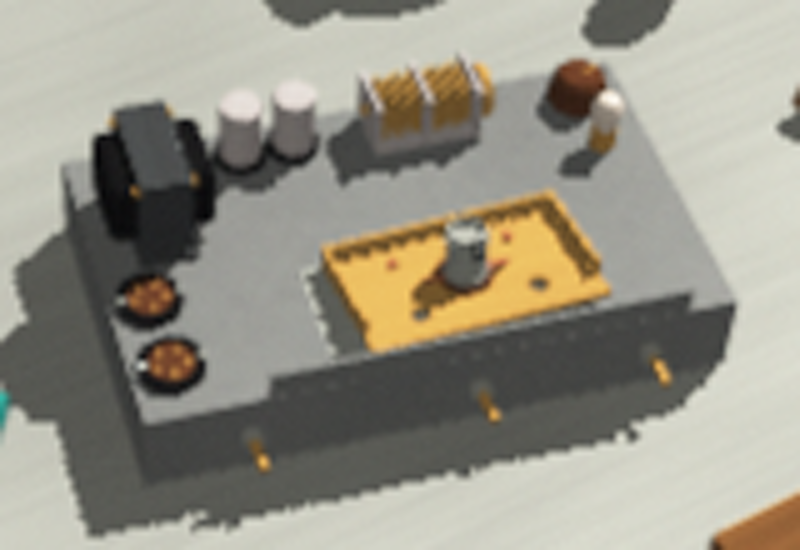

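The top view shows the deck's corners near (224,136), (199,221), (345,261) and (368,176). The brass plate lies between the flange and the condenser, and the bare rectangle is visible past its right end. Next I'll work out the poses.

```bash
cat > h.py <<'E'
import numpy as np, cv2
from station import get_state, capture
def cast(c,uv,z):
    uv=np.atleast_2d(np.asarray(uv,float)); K,R,t=c["K"],c["R"],c["t"]
    d=np.c_[uv,np.ones(len(uv))]@np.linalg.inv(K).T@R
    o=-R.T@t
    return o+d*((z-o[2])/d[:,2])[:,None]
def proj(c,X):
    p=np.atleast_2d(X)@c["R"].T+c["t"]; p=p@c["K"].T; return p[:,:2]/p[:,2:]
def brass(c):
    h=cv2.cvtColor(c["color"],cv2.COLOR_RGB2HSV)
    return cv2.inRange(h,(14,130,90),(28,255,255))
def ld(n): return dict(np.load(n))
E
python3 - <<'E'
from h import *
c=ld("top0.npz")
def z(u,v): return (190+u/4-.4,125+v/4-.4)
# deck corners FL,NL,NR,FR
px=[z(135,45),z(38,385),z(622,543),z(712,205)]
P=cast(c,px,.055)
print(P)
FL,NL,NR,FR=P
print([np.linalg.norm(a-b) for a,b in((FL,NL),(NL,NR),(NR,FR),(FR,FL))])
ang=lambda v:np.degrees(np.arctan2(v[1],v[0]))
print(ang(FL-NL),ang(FR-NR),ang(NL-NR)-90,ang(FL-FR)-90)
ctr=P.mean(0);print(ctr)
th=np.radians(np.mean([ang(NL-NR)-90,ang(FL-FR)-90]))
ex=np.array([np.cos(th),np.sin(th),0]);ey=np.array([-np.sin(th),np.cos(th),0])
toC=lambda X:np.c_[(X-ctr)@ex,(X-ctr)@ey,X[:,2]]
print('bare rect right corners',toC(cast(c,[z(517,157),z(485,288)],.055)),'expect 96.5/16.5,-60')
m=brass(c); n,l,s,cc=cv2.connectedComponentsWithStats(m)
i=[k for k in range(1,n) if s[k,4]>500]; print(s[i])
print('bulb,knob', toC(cast(c,[z(102,278)],.08)),toC(cast(c,[z(93,350)],.078)))
print('flange ends', toC(cast(c,[z(180,55),z(597,165)],.073)))
# plate corners: near left (top of rim), near right, far right, far left
print('NL,NR rim z=.069',toC(cast(c,[z(216,236),z(465,285)],.069)))
print('FR,FL end rim ~.079',toC(cast(c,[z(491,143),z(243,94)],.079)))
print('holes',toC(cast(c,[z(297,140),z(421,166)],.068)))
E
```

```text
[[ 0.65871536  0.21961291  0.055     ]
 [ 0.46629402  0.2671296   0.055     ]
 [ 0.38606221 -0.05915685  0.055     ]
 [ 0.57579615 -0.10564851  0.055     ]]
[np.float64(0.19820142725865755), np.float64(0.33600594138943485), np.float64(0.1953469774380339), np.float64(0.33566439413853066)]
-13.871161528641426 -13.768251493779896 -13.814601700327472 -14.301838448701801
[0.52171693 0.08048429 0.055     ]
bare rect right corners [[ 0.09484752 -0.05517891  0.055     ]
 [ 0.0190598  -0.05751582  0.055     ]] expect 96.5/16.5,-60
[[ 127   11  157   45 3667]
 [ 446   17   95   67 2943]
 [ 200   46   81   13  569]
 [ 244  148   69   48 1933]]
bulb,knob [[-0.03404421  0.14361411  0.08      ]] [[-0.07307056  0.13795844  0.078     ]]
flange ends [[ 0.09672487  0.13801963  0.073     ]
 [ 0.09872062 -0.0997136   0.073     ]]
NL,NR rim z=.069 [[ 0.00578711  0.09225431  0.069     ]
 [ 0.01601137 -0.04717573  0.069     ]]
FR,FL end rim ~.079 [[ 0.09382708 -0.04068897  0.079     ]
 [ 0.08389445  0.09741386  0.079     ]]
holes [[ 0.06917266  0.06388006  0.068     ]
 [ 0.07339278 -0.00606982  0.068     ]]
```

```bash
cat >> h.py <<'E'
TH=np.radians(-13.9); CTR=np.array([.5217,.0805,.055])
EX=np.array([np.cos(TH),np.sin(TH),0]);EY=np.array([-np.sin(TH),np.cos(TH),0])
def toC(X): X=np.atleast_2d(X)-CTR; return np.c_[X@EX,X@EY,X[:,2]]*1000
def toW(x,y,z): return CTR+EX*x/1000+EY*y/1000+np.array([0,0,z/1000])
def go(x,y,z,yaw=None):
    s=get_state(); d=(toW(x,y,z)-s["tcp_pos"])*100
    R=s["ee_rot"]; yw=np.degrees(np.arctan2(R[1,1],R[0,1]))
    print("shift cm",np.round(d,2),"jaw yaw",round(yw,2),"turn rad for -103.9:",round(np.radians(-103.9-yw),3)," for -13.9:",round(np.radians(-13.9-yw),3))
def st():
    s=get_state(); R=s["ee_rot"]
    print("t",round(s["clock"],2),"tcpC",np.round(toC(s["tcp_pos"]),1),"FC",np.round([s["contact_force"]@EX,s["contact_force"]@EY,s["contact_force"][2]],2),"gap",round(s["finger_gap"],3),"z",np.round(R[:,2],3),"yaw",round(np.degrees(np.arctan2(R[1,1],R[0,1])),2))
E
python3 - <<'E'
from h import *
c=ld("top0.npz")
z=lambda u,v:(190+u/4-.4,125+v/4-.4)
print('cans',toC(cast(c,[z(397,440),z(453,456)],.097)),'cond corners',toC(cast(c,[z(213,350),z(327,380)],.093)))
st(); go(-22,32,120)
E
```

```text
cans [[-77.16677699 -35.88268551  42.        ]
 [-77.5652142  -66.93375707  42.        ]] cond corners [[-56.33761666  72.4509134   38.        ]
 [-55.83779828   9.15637165  38.        ]]
t 0.15 tcpC [[-202.4 -673.6  163. ]] FC [-0.16 -0.22 -0.21] gap 0.998 z [-0.     0.001 -1.   ] yaw -72.71
shift cm [34.46 64.16 -4.3 ] jaw yaw -72.71 turn rad for -103.9: -0.544  for -13.9: 1.026
```

```bash
python3 -m creep '[[118,4,7.5,0,0,0,-0.09],[118,7,13,0,0,0,-0.18],[118,10,18.5,0,0,0,-0.27],[118,12,22,0,0,0,-0.36],[118,14,25.5,0,0,0,-0.45],[118,16,29,0,0,0,-0.544],[118,17.5,32,0,0,0,-0.544],[118,17.5,32,0,0,0,-0.544]]' 20
python3 -m creep '[[118,1.8,3.4,0,0,0,0],[118,3.6,6.8,0,0,0,0],[118,5.5,10.2,0,0,0,0],[118,7.4,13.6,0,0,0,0],[118,9.2,17,0,0,0,0],[118,11,20.4,0,0,0,0],[118,12.5,23.4,0,0,0,0],[118,13.5,25.3,0,0,0,0]]'
python3 -m creep '[[118,1.8,3.3,0,0,0,0],[118,3.4,6.4,0,0,0,0],[118,3.4,6.4,0,0,0,0],[118,3.4,6.4,0,0,0,0]]'
python3 - <<'E'
from h import *
st(); go(-22,32,120)
c=capture("wrist"); np.savez("wrist1.npz",**c); cv2.imwrite("pics/wrist1.png",c["color"][:,:,::-1])
E
```

```text
clock: 0.82
tcp_pos: [0.3238, -0.2308, 0.2186]
ee_rot: [[0.971, -0.241, 0.0], [-0.241, -0.971, -0.0], [0.0, -0.0, -1.0]]
contact_force: [1.9, -0.1, 0.4]
finger_gap: 0.544
clock: 1.48
tcp_pos: [0.4592, 0.0234, 0.2185]
ee_rot: [[0.971, -0.238, 0.0], [-0.238, -0.971, 0.001], [-0.0, -0.001, -1.0]]
contact_force: [0.5, -0.0, -0.7]
finger_gap: 0.536
clock: 1.82
tcp_pos: [0.4924, 0.0857, 0.2181]
ee_rot: [[0.972, -0.236, -0.001], [-0.236, -0.972, -0.0], [-0.001, 0.0, -1.0]]
contact_force: [-0.7, -0.8, 0.1]
finger_gap: 0.535
t 1.82 tcpC [[-29.6  -2.  163.1]] FC [-0.49 -0.98  0.05] gap 0.535 z [-0.001 -0.    -1.   ] yaw -103.67
shift cm [ 1.56  3.12 -4.31] jaw yaw -103.67 turn rad for -103.9: -0.004  for -13.9: 1.567
```

View pics/wrist1.png

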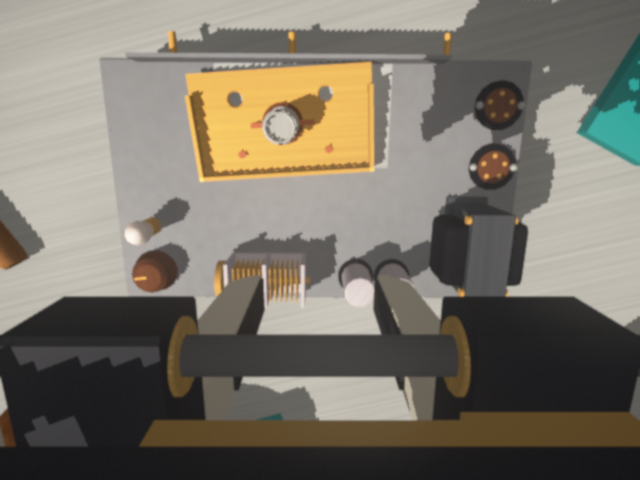

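The wrist view, from behind the near side, shows the plate at (285,120) with its left near corner at (202,181). The flange runs along row 57, the condenser is at (265,275) and the fingers are at the bottom. I'll zoom and refine.

Run:
```python
import cv2
t=cv2.imread("pics/wrist1.png")[40:190,170:410]
cv2.imwrite("pics/wristz1.png",cv2.resize(t,None,fx=3.3333,fy=3.3333,interpolation=cv2.INTER_CUBIC))
from h import *
c=ld("wrist1.npz")
P=cast(c,[(101,59),(530,62),(122.5,250),(517,200)],.055)
print('FL FR deck (100,170)(100,-170), side pts y=170,-170',toC(P).round(1))
```

```text
FL FR deck (100,170)(100,-170), side pts y=170,-170 [[  99.4  167.6   -0. ]
 [  98.7 -166.7   -0. ]
 [ -54.9  169.2   -0. ]
 [  -9.5 -170.5   -0. ]]
```

View pics/wristz1.png

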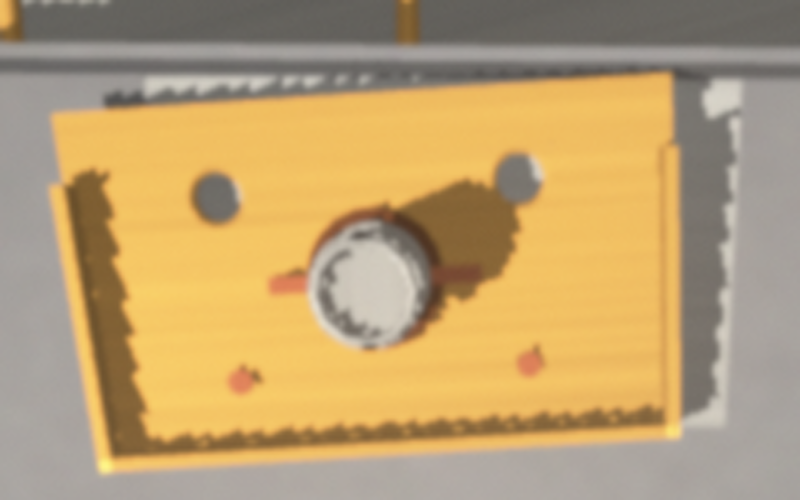

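```bash
python3 - <<'E'
from h import *
c=ld("wrist1.npz")
z=lambda u,v:(170+u/3.3333-.3,40+v/3.3333-.3)
print('near corners',toC(cast(c,[z(105,466),z(680,432)],.069)).round(1))
print('holes',toC(cast(c,[z(216,197),z(519,178)],.068)).round(1), 'bare right edge',toC(cast(c,[z(742,85),z(725,425)],.055)).round(1))
E
python3 -m creep '[[118,1.56,3.12,-2,0,0,-0.004],[118,1.56,3.12,-6,0,0,-0.004],[118,1.56,3.12,-10,0,0,-0.004],[118,1.56,3.12,-13,0,0,-0.004],[118,1.56,3.12,-15,0,0,-0.004],[118,1.56,3.12,-15.6,0,0,-0.004],[118,1.56,3.12,-15.6,0,0,-0.004]]'
python3 - <<'E'
from h import *
st()
c=capture("wrist"); np.savez("wrist2.npz",**c); cv2.imwrite("pics/wrist2.png",c["color"][:,:,::-1])
E
```

```text
near corners [[  8.   91.9  14. ]
 [ 16.6 -46.   14. ]]
holes [[69.3 62.4 13. ]
 [73.7 -7.1 13. ]] bare right edge [[ 95.9 -59.4  -0. ]
 [ 17.4 -59.1  -0. ]]
clock: 2.45
tcp_pos: [0.5065, 0.1141, 0.0613]
ee_rot: [[0.969, -0.245, -0.004], [-0.245, -0.969, -0.0], [-0.004, 0.001, -1.0]]
contact_force: [0.5, -0.8, 0.6]
finger_gap: 0.536
t 2.45 tcpC [[-22.8  29.    6.3]] FC [ 0.7  -0.66  0.61] gap 0.536 z [-0.004 -0.    -1.   ] yaw -104.21
```

View pics/wrist2.png

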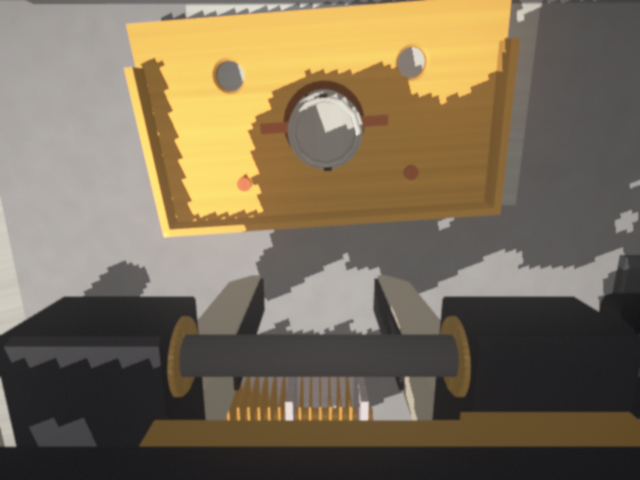

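The wrist view shows the fingers lowered on the near side, with tips at (245,285) and (395,285) and the plate's near edge ahead at row ~225. Both tips are clear of it and of the condenser. Next I'll push toward the flange.

```bash
python3 -m creep '[[118,0.4,-0.1,0,0,0,0.005],[118,0.8,-0.2,0,0,0,0.005],[118,1.17,-0.29,0,0,0,0.005],[118,1.5,-0.37,0,0,0,0.005],[118,1.75,-0.43,0,0,0,0.005],[118,1.94,-0.48,0,0,0,0.005],[118,2.14,-0.53,0,0,0,0.005],[118,2.33,-0.58,0,0,0,0.005]]'
python3 - <<'E'
from h import *
st()
E
python3 -m creep '[[118,0.2,-0.05,0,0,0,0],[118,0.39,-0.1,0,0,0,0],[118,0.58,-0.14,0,0,0,0]]'
python3 - <<'E'
from h import *
st()
c=capture("wrist"); np.savez("wrist3.npz",**c); cv2.imwrite("pics/wrist3.png",c["color"][:,:,::-1])
E
```

```text
clock: 3.17
tcp_pos: [0.5305, 0.1101, 0.0625]
ee_rot: [[0.971, -0.239, -0.002], [-0.239, -0.971, 0.001], [-0.002, -0.0, -1.0]]
contact_force: [-3.4, 2.2, 2.1]
finger_gap: 0.543
t 3.17 tcpC [[ 1.4 30.8  7.5]] FC [-3.85  1.3   2.15] gap 0.543 z [-0.002  0.001 -1.   ] yaw -103.8
clock: 3.42
tcp_pos: [0.5364, 0.1086, 0.0624]
ee_rot: [[0.971, -0.239, -0.002], [-0.239, -0.971, 0.0], [-0.002, 0.0, -1.0]]
contact_force: [-8.6, 4.0, 4.3]
finger_gap: 0.539
t 3.42 tcpC [[ 7.5 30.8  7.4]] FC [-9.31  1.83  4.3 ] gap 0.539 z [-0.002  0.    -1.   ] yaw -103.82
```

View pics/wrist3.png

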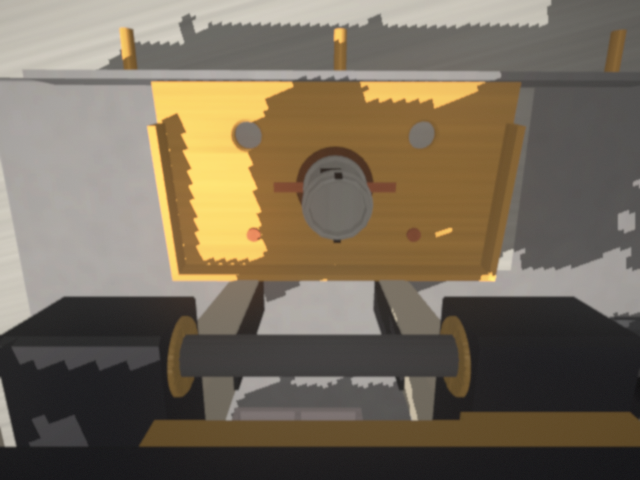

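The plate now looks square. Its far edge is at row 82, just below the flange at row 77, and the force has risen to about 9 N. I'll push a little more to confirm it's against the flange, then measure.

```bash
python3 -m creep '[[118,0.08,-0.02,0,0,0,0],[118,0.15,-0.04,0,0,0,0],[118,0.15,-0.04,0,0,0,0]]'
python3 - <<'E'
from h import *
st()
c=capture("wrist"); np.savez("wrist4.npz",**c)
m=brass(c); cv2.imwrite("pics/w4z.png",cv2.resize(c["color"][60:300,130:540,::-1],None,fx=1.9,fy=1.9,interpolation=cv2.INTER_CUBIC))
E
```

```text
clock: 3.72
tcp_pos: [0.5364, 0.1085, 0.0623]
ee_rot: [[0.971, -0.239, -0.005], [-0.239, -0.971, 0.001], [-0.005, 0.0, -1.0]]
contact_force: [-8.6, 3.7, 6.1]
finger_gap: 0.539
t 3.72 tcpC [[ 7.5 30.8  7.3]] FC [-9.22  1.56  6.14] gap 0.539 z [-0.005  0.001 -1.   ] yaw -103.83
```

View pics/w4z.png

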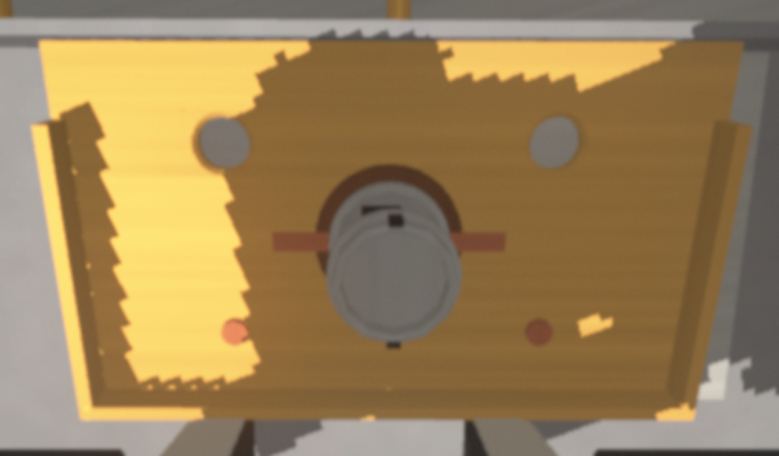

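```bash
python3 - <<'E'
from h import *
c=ld("wrist4.npz")
z=lambda u,v:(130+u/1.9-.25,60+v/1.9-.25)
print('holes',toC(cast(c,[z(222,142),z(555,141)],.067)).round(1))
print('near corners',toC(cast(c,[z(83,413),z(692,415)],.069)).round(1))
print('left end rim top at far end',toC(cast(c,[z(33,124)],.078)).round(1))
E
python3 -m creep '[[118,-0.6,0.15,0,0,0,0],[118,-1.3,0.32,0,0,0,0],[118,-1.5,0.37,2,0,0,0],[118,-1.5,0.37,5,0,0,0.1],[118,-1.5,0.37,7.5,0,0,0.22],[173,-1.5,0.37,7.5,0,0,0.34],[173,-1.5,0.37,7.5,0,0,0.46],[173,-1.5,0.37,7.5,0,0,0.58]]'
python3 -m creep '[[173,0,0,0,0,0,0.12],[173,0,0,0,0,0,0.24],[173,0,0,0,0,0,0.36],[173,0,0,0,0,0,0.48],[173,0,0,0,0,0,0.6],[173,0,0,0,0,0,0.72],[173,0,0,0,0,0,0.84],[173,0,0,0,0,0,0.96]]'
python3 -m creep '[[173,0,0,0,0,0,0.03],[173,0,0,0,0,0,0.03]]'
python3 - <<'E'
from h import *
st();go(47,120,60)
E
```

```text
holes [[ 77.7  59.2  12. ]
 [ 78.  -10.4  12. ]]
near corners [[ 18.4  92.9  14. ]
 [ 18.1 -45.   14. ]]
left end rim top at far end [[80.8 93.7 23. ]]
clock: 4.43
tcp_pos: [0.5245, 0.1113, 0.1386]
ee_rot: [[0.941, 0.338, 0.003], [0.338, -0.941, -0.001], [0.003, 0.002, -1.0]]
contact_force: [-1.2, -0.6, 0.1]
finger_gap: 0.374
clock: 5.1
tcp_pos: [0.5241, 0.1113, 0.1377]
ee_rot: [[0.263, 0.965, 0.002], [0.965, -0.263, -0.001], [-0.0, 0.002, -1.0]]
contact_force: [0.3, 0.4, -0.6]
finger_gap: 0.323
clock: 5.27
tcp_pos: [0.524, 0.1113, 0.1377]
ee_rot: [[0.239, 0.971, 0.001], [0.971, -0.239, -0.0], [-0.0, 0.001, -1.0]]
contact_force: [0.3, -0.9, 0.1]
finger_gap: 0.322
t 5.27 tcpC [[-5.2 30.5 82.7]] FC [ 0.5  -0.8   0.09] gap 0.322 z [ 0.001 -0.    -1.   ] yaw -13.81
shift cm [ 7.21  7.44 -2.27] jaw yaw -13.81 turn rad for -103.9: -1.572  for -13.9: -0.002
```

```bash
python3 -m creep '[[173,2.4,2.5,0,0,0,0],[173,4.8,5,0,0,0,0],[173,7.21,7.44,0,0,0,0],[173,7.21,7.44,-2,0,0,0],[173,7.21,7.44,-5,0,0,0],[173,7.21,7.44,-7,0,0,0],[173,7.21,7.44,-7.37,0,0,0],[173,7.21,7.44,-7.37,0,0,0]]'
python3 - <<'E'
from h import *
st()
for n in("wrist","scene"):
    c=capture(n); np.savez(n+"5.npz",**c)
    im=c["color"][:,:,::-1]
    if n=="scene": im=cv2.resize(im[190:310,275:435],None,fx=5,fy=5,interpolation=cv2.INTER_CUBIC)
    cv2.imwrite(f"pics/{n}5.png",im)
E
```

```text
clock: 5.93
tcp_pos: [0.5946, 0.1857, 0.0623]
ee_rot: [[0.241, 0.971, -0.003], [0.971, -0.241, -0.001], [-0.001, -0.003, -1.0]]
contact_force: [0.3, -0.2, 1.8]
finger_gap: 0.321
t 5.93 tcpC [[ 45.5 119.6   7.3]] FC [ 0.37 -0.1   1.8 ] gap 0.321 z [-0.003 -0.001 -1.   ] yaw -13.93
```

View pics/wrist5.png

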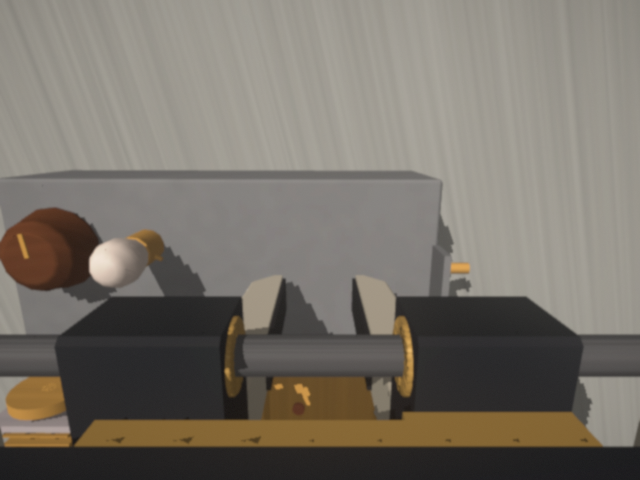

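View pics/scene5.png

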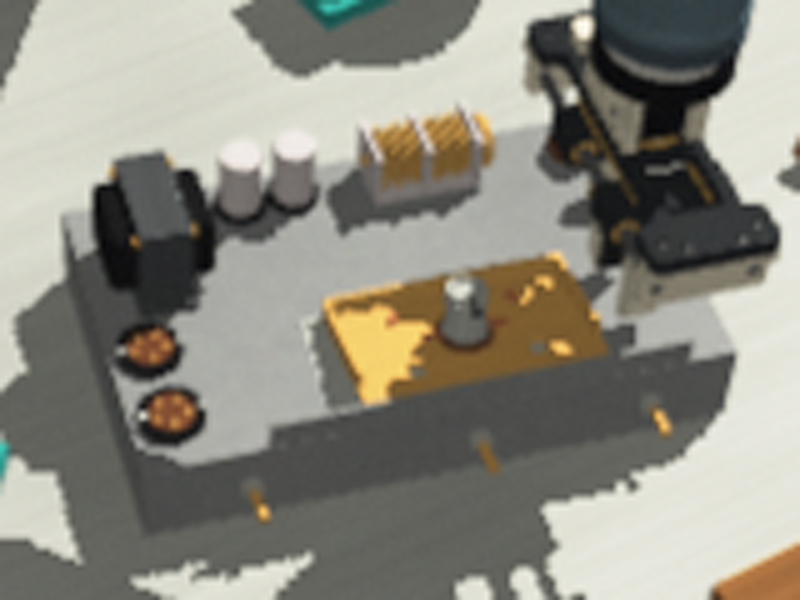

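The fingers are beyond the left end (tips at (265,285) and (375,285) in the wrist view), clear of the bulb and flange. I'll raise them about 2 mm, then slide the plate right.

```bash
python3 -m creep '[[173,0,0,0.2,0,0,0],[173,-0.1,-0.39,0.2,0,0,0],[173,-0.19,-0.78,0.2,0,0,0],[173,-0.29,-1.17,0.2,0,0,0],[173,-0.34,-1.36,0.2,0,0,0],[173,-0.38,-1.55,0.2,0,0,0],[173,-0.43,-1.75,0.2,0,0,0],[173,-0.48,-1.94,0.2,0,0,0]]'
python3 - <<'E'
from h import *
st()
E
```

```text
clock: 6.7
tcp_pos: [0.5912, 0.167, 0.0662]
ee_rot: [[0.24, 0.971, 0.001], [0.971, -0.24, 0.001], [0.001, 0.0, -1.0]]
contact_force: [0.6, 2.9, 1.2]
finger_gap: 0.318
t 6.7 tcpC [[ 46.7 100.6  11.2]] FC [-0.08  3.01  1.21] gap 0.318 z [ 0.001  0.001 -1.   ] yaw -13.88
```

```bash
python3 -m creep '[[173,-0.01,-0.1,-0.1,0,0,0],[173,-0.02,-0.2,-0.15,0,0,0],[173,-0.04,-0.3,-0.15,0,0,0],[173,-0.06,-0.4,-0.15,0,0,0],[173,-0.08,-0.5,-0.15,0,0,0],[173,-0.1,-0.6,-0.15,0,0,0]]'
python3 - <<'E'
from h import *
st()
c=capture("scene")
cv2.imwrite("pics/scene6.png",cv2.resize(c["color"][190:310,275:435,::-1],None,fx=5,fy=5,interpolation=cv2.INTER_CUBIC))
E
```

```text
clock: 7.2
tcp_pos: [0.5899, 0.1604, 0.0644]
ee_rot: [[0.239, 0.971, -0.0], [0.971, -0.239, -0.0], [-0.0, -0.0, -1.0]]
contact_force: [0.1, -0.1, -0.6]
finger_gap: 0.324
t 7.2 tcpC [[47.  94.   9.4]] FC [ 0.14 -0.02 -0.57] gap 0.324 z [-0. -0. -1.] yaw -13.85
```

View pics/scene6.png

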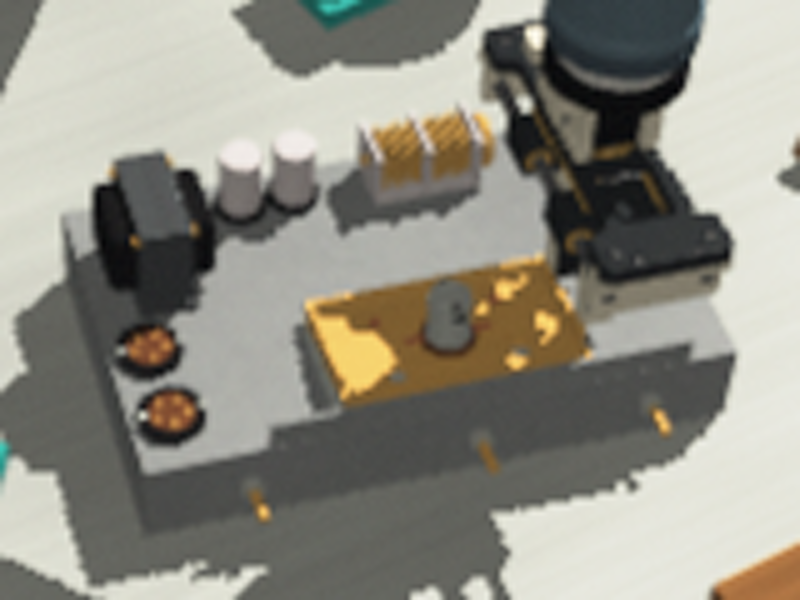

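The push force fell to zero at TCP y = 94. The plate may have started down the pin tapers, so I'll push on gently.

```bash
python3 -m creep '[[173,-0.02,-0.1,0,0,0,0],[173,-0.04,-0.2,0,0,0,0],[173,-0.05,-0.25,0,0,0,0]]'
python3 - <<'E'
from h import *
st()
c=capture("scene")
cv2.imwrite("pics/scene7.png",cv2.resize(c["color"][190:310,275:435,::-1],None,fx=5,fy=5,interpolation=cv2.INTER_CUBIC))
c=capture("wrist");cv2.imwrite("pics/wrist7.png",c["color"][:,:,::-1])
E
```

```text
clock: 7.5
tcp_pos: [0.589, 0.1578, 0.064]
ee_rot: [[0.24, 0.971, -0.001], [0.971, -0.24, 0.0], [-0.0, -0.001, -1.0]]
contact_force: [0.0, 1.9, -1.3]
finger_gap: 0.322
t 7.5 tcpC [[46.8 91.2  9. ]] FC [-0.4   1.83 -1.25] gap 0.322 z [-0.001  0.    -1.   ] yaw -13.88
```

View pics/scene7.png

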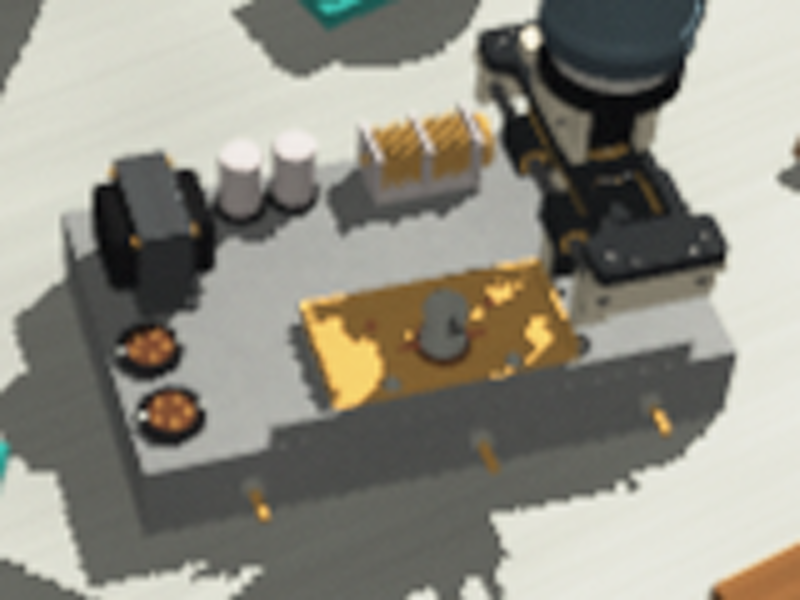

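The plate has moved further right, its right end now at (300,310)-(330,408). I can't tell yet whether it's flat, so I'll nudge on in small steps.

```bash
python3 -m creep '[[173,-0.01,-0.05,0,0,0,0],[173,-0.02,-0.1,0,0,0,0],[173,-0.02,-0.1,0,0,0,0]]'
python3 -c "
from h import *
st()"
python3 -m creep '[[173,-0.01,-0.05,0,0,0,0],[173,-0.02,-0.1,0,0,0,0],[173,-0.02,-0.1,0,0,0,0]]'
python3 - <<'E'
from h import *
st()
c=capture("scene"); np.savez("scene8.npz",**c)
cv2.imwrite("pics/scene8.png",cv2.resize(c["color"][230:290,325:405,::-1],None,fx=10,fy=10,interpolation=cv2.INTER_CUBIC))
E
```

```text
clock: 7.85
tcp_pos: [0.5892, 0.1571, 0.0644]
ee_rot: [[0.24, 0.971, -0.0], [0.971, -0.24, 0.0], [0.0, -0.0, -1.0]]
contact_force: [0.5, 1.7, -0.1]
finger_gap: 0.321
t 7.85 tcpC [[47.1 90.6  9.4]] FC [ 0.07  1.79 -0.11] gap 0.321 z [-0.  0. -1.] yaw -13.87
clock: 8.1
tcp_pos: [0.589, 0.156, 0.0644]
ee_rot: [[0.24, 0.971, -0.0], [0.971, -0.24, -0.0], [-0.0, -0.0, -1.0]]
contact_force: [0.3, 0.9, -0.4]
finger_gap: 0.321
t 8.1 tcpC [[47.2 89.5  9.4]] FC [ 0.13  0.91 -0.44] gap 0.321 z [-0. -0. -1.] yaw -13.87
```

View pics/scene8.png

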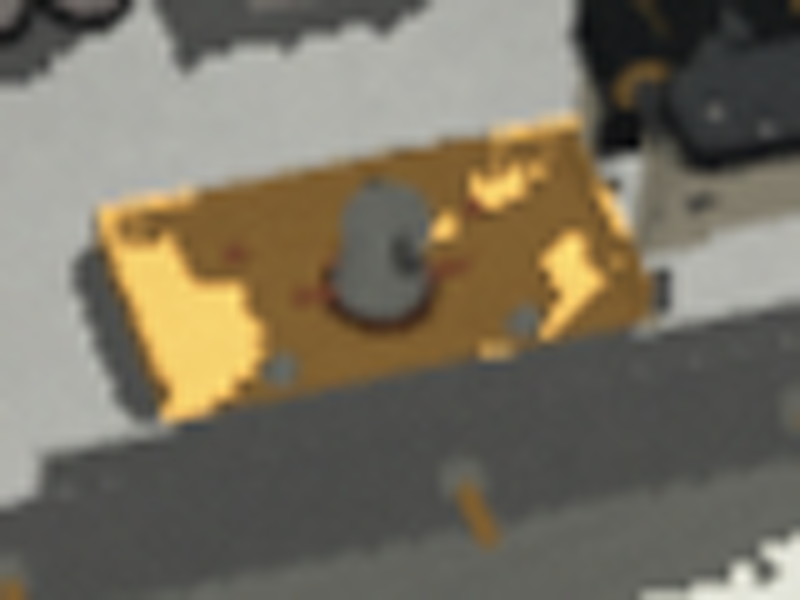

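The socket stands about upright now and the pins fill the holes at (280,368) and (522,318). I'll check height and tilt with the depth image.

```bash
cat >> h.py <<'E'
def pts(c,m):
    v,u=np.nonzero(m&(c["depth"]>0)); d=c["depth"][v,u]
    P=np.c_[(u-c["K"][0,2])/c["K"][0,0]*d,(v-c["K"][1,2])/c["K"][1,1]*d,d]
    return toC((P-c["t"])@c["R"]),u,v
def tilt(c):
    h=cv2.cvtColor(c["color"],cv2.COLOR_RGB2HSV); b=cv2.inRange(h,(12,130,60),(30,255,255))>0
    P,u,v=pts(c,b); 
    w=(P[:,0]>-5)&(P[:,0]<97)&(P[:,1]>-75)&(P[:,1]<105)&(P[:,2]<40)&(P[:,2]>-5); P=P[w]
    cx,cy=np.median(P[:,:2],0)
    q=P[(abs(P[:,0]-cx-3)<28)&(abs(P[:,1]-cy)<55)]
    for _ in range(3):
        A=np.c_[q[:,:2]-[cx,cy],np.ones(len(q))]; k=np.linalg.lstsq(A,q[:,2],rcond=None)[0]; r=q[:,2]-A@k; q=q[abs(r)<3]
    D,_,_=pts(c,np.ones(c["depth"].shape,bool)); D=D[(abs(D[:,0]-0)<6)&(abs(D[:,1]-20)<50)]
    print("plate top plane slope x,y deg",np.degrees(np.arctan(k[:2])).round(2),"z ctr",k[2].round(2),"n",len(q),"ctr",cx.round(1),cy.round(1),"ext y",np.percentile(P[:,1],[.5,99.5]).round(1),"x",np.percentile(P[:,0],[.5,99.5]).round(1),"deck z",np.median(D[:,2]).round(2) if len(D) else None)
E
python3 - <<'E'
from h import *
for n in("scene0","top0","wrist4","scene5","scene8"): print(n); tilt(ld(n+".npz"))
E
```

```text
scene0
plate top plane slope x,y deg [7.09 0.22] z ctr 9.02 n 373 ctr 51.6 19.1 ext y [-47.3  94.8] x [ 7.9 92.1] deck z -0.09
top0
plate top plane slope x,y deg [7.64 0.23] z ctr 10.22 n 905 ctr 51.5 26.8 ext y [-43.6  95.9] x [ 9.7 93.6] deck z 0.69
wrist4
plate top plane slope x,y deg [ 8.76 -0.01] z ctr 9.79 n 30244 ctr 62.4 24.5 ext y [-44.8  93.1] x [17.5 96.7] deck z -0.63
scene5
plate top plane slope x,y deg [ 8.24 -0.05] z ctr 9.16 n 356 ctr 54.9 16.0 ext y [-48.2  91.1] x [15.  92.6] deck z 398.91
scene8
plate top plane slope x,y deg [ 0.11 -0.18] z ctr 3.46 n 386 ctr 47.8 1.5 ext y [-62.7  77.1] x [15.6 84.9] deck z 388.8
```

Depth shows the plate flat: slope about 0.1° and top about 4 mm above the deck. Next I'll back off, rise and check from above.

```bash
python3 -m creep '[[173,0.1,0.39,0,0,0,0],[173,0.24,0.97,0,0,0,0],[173,0.48,1.94,0,0,0,0],[173,0.48,1.94,3,0,0,0],[173,0.48,1.94,7,0,0,0],[173,0.48,1.94,11,0,0,0],[173,0.48,1.94,12,0,0,0],[173,0.48,1.94,12,0,0,0]]'
python3 -m creep '[[173,-1,-3.9,0,0,0,0],[173,-2,-7.8,0,0,0,0],[173,-3,-11.7,0,0,0,0],[173,-4,-15.6,0,0,0,0],[173,-4,-15.6,0,0,0,0],[173,-4,-15.6,0,0,0,0]]'
python3 - <<'E'
from h import *
st()
for n in("wrist","scene","top"):
    c=capture(n); np.savez(n+"9.npz",**c); print(n); 
    try: tilt(c)
    except Exception as e: print(e)
    cv2.imwrite(f"pics/{n}9.png",c["color"][:,:,::-1])
E
```

```text
clock: 8.82
tcp_pos: [0.5967, 0.1766, 0.1893]
ee_rot: [[0.239, 0.971, 0.009], [0.971, -0.239, 0.001], [0.003, 0.009, -1.0]]
contact_force: [-0.5, 0.7, -0.0]
finger_gap: 0.325
clock: 9.32
tcp_pos: [0.5528, 0.0179, 0.1827]
ee_rot: [[0.244, 0.97, -0.003], [0.97, -0.244, 0.0], [-0.0, -0.003, -1.0]]
contact_force: [0.2, -0.0, 0.1]
finger_gap: 0.317
t 9.32 tcpC [[ 45.2 -53.3 127.7]] FC [0.17 0.   0.08] gap 0.317 z [-0.003  0.    -1.   ] yaw -14.09
wrist
plate top plane slope x,y deg [-0.02 -0.03] z ctr 3.14 n 10244 ctr 55.4 19.0 ext y [-59.3  78.9] x [18.2 96.6] deck z 227.17
scene
plate top plane slope x,y deg [-0.26 -0.4 ] z ctr 3.81 n 378 ctr 47.9 0.2 ext y [-62.7  76.4] x [15.7 83.1] deck z 2.5
top
plate top plane slope x,y deg [-1.07 -0.87] z ctr 4.92 n 382 ctr 43.7 38.1 ext y [-51.5  64.7] x [17.7 96.6] deck z 508.69
```

View pics/wrist9.png

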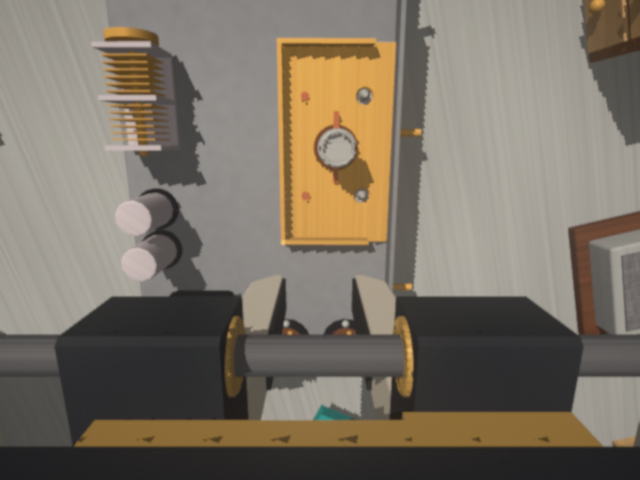

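The wrist view shows the plate square along the flange with a bright pin tip in each hole, at (364,95) and (362,196). No bare rectangle shows, and the fingers are high and clear. I'll hand in.

```bash
python3 -c "
from station import close_job,get_state
print(get_state()['clock'],close_job())"
```

```text
the job is handed in; nothing more can be done
9.4667 None
```

The plate is home: both holes are over their pins and it lies flat on the deck. I handed the job in at 9.5 s. I pushed the near edge with two fingers, squaring the plate against the flange at about 9 N. Then I slid it right from its left end until it dropped over the pins, and backed the fingers off.

**Last checks:**
- **Tilt:** wrist depth puts the plate level within 0.05°. The scene view gave 0.3–0.4°.
- **Height:** the plate's top reads 3–4 mm above the deck (nominal 4 mm).
- **Position:** its ends are at y = -59 and +79 mm, so its centre is about 9.8 mm (nominal 10 mm). A pin tip shows in each hole, but I didn't measure how well the holes are centred.
- **Clearance:** the fingers were about 128 mm above the deck, with contact force close to zero. I saw no sign of the socket or the other things being touched or moved, but I didn't re-measure the other things' positions.

**Disagreements:**
- The top camera gave a slope of about 1° and different end positions. I think the arm was blocking its view of the plate, and I didn't view that picture.
- The scene view reads y about 3 mm lower than the wrist view, as it did before the slide.
- I never felt the firm stop against the pins. The push force fell instead when the plate dropped, so I relied on the depth and the pictures.

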